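# Clear the parts-well flap and lever it open

## Task

The blue caster tire has been left lying on the steel flap of the trolley's parts well. With the fingertips, push it along until it lies flat on the grey trolley top, wholly off the flap, without picking it up; then press the grip bar at the long end of the red lever down to its stop, so that the flap swings up, and finish while holding it down there with the flap open. Raise the flap with the lever only, and leave the brass nut, the chrome bolt and the black lever extension where they are.

Things in the scene. Friction and masses are not known exactly. Their poses are not given: they have to be found in the camera images.
- trolley: The trolley; origin in the middle of its grey vinyl top, which is level with the workbench (z = 0) and 440 mm along x by 620 mm along y. well_center lies at (-30, 135, 0) mm. There is room for the tire on the +x side of the flap.
- well_center (a point): Fixed to the trolley, axes as the trolley's: centre of the shut steel flap, at the height of the vinyl. The flap covers 120 mm along x and 150 mm along y, is 4 mm thick, its top 1 mm above the vinyl. Hinge line along x, 75 mm to +y (barrel 4 mm above the vinyl); free edge 75 mm to -y, on the lever's side.
- tire_center (a point): Centre (half-way up) of the loose blue rubber caster tire: a ring lying flat, 110 mm outside, hole 70 mm, 30 mm thick, about 160 g. Lies on the flap at first, its underside 1 mm above the vinyl. A shut gripper's fingertips fit into the hole.
- lever_grip (a point): Centre of the lever's grip bar: a black rubber round bar, 26 mm diameter, 110 mm long along the trolley's x, at the long end of the red lever. Starts 153 mm above the vinyl and 157 mm to -y of the pivot; it swings down and outwards (towards -y) on an arc of 190 mm radius about lever_pivot, by 43 degrees to its stop, where its centre is 17 mm above the vinyl and 188 mm from the pivot.
- lever_pivot (a point): Fixed point on the trolley: middle of the lever's pivot pin, 45 mm above the vinyl and 100 mm to -y of well_center; its axis runs along the trolley's x. Its bracket measures 70 by 50 mm on the vinyl and is 56 mm high.
- lever (a joint): Angle of the red lever about its pivot, rad: 0 at rest with the grip bar up, 0.75 with the bar at its bottom stop. The short end carries a nylon roller under the flap and raises it. It takes some 6 to 12 N on the bar; let go, it springs back up.
- flap (a joint): Angle of the heavy spring-shut steel flap about its hinge, rad: 0 shut, about 0.53 with the lever at its stop.
- hex_nut: Large brass hex nut lying on the vinyl, 36 mm across flats, 19 mm high; origin at the centre of its underside. Bystander.
- handrim_bolt: Chrome handrim bolt standing on its head on the vinyl, head 21 mm across, shank 10 mm, 60 mm high; origin at the centre of its underside. Bystander.
- lever_extension: Black plastic brake lever extension lying on the vinyl, 166 mm long along its own y, 30 mm wide, 26 mm high; origin under its middle. Bystander.

How it is judged (in metres and radians):
On the way, in this order (a step that is already met when the one before it is completed fails the run):
1. the tire lies flat on the trolley top, wholly off the flap, while the flap is still shut ((x of tire_center in the frame of well_center above 0.11 m or x of tire_center in the frame of well_center below -0.11 m or y of tire_center in the frame of well_center above 0.13 m or y of tire_center in the frame of well_center below -0.13 m or horizontal distance between tire_center and well_center above 0.148 m) and height (world z) of tire_center between 0.009 and 0.021 m and angle between tire_center's own z axis and vertical below 0.08 rad and value of joint flap below 0.05 rad and linear speed of tire below 0.05 m/s), for 0.2 s.
2. the lever is pressed to its stop by the fingers and the flap is open (value of joint lever above 0.69 rad and value of joint flap above 0.46 rad and contact force between the fingers and lever above 1 N), for 0.3 s.
At the end, for the whole second after the job is handed in: Fingers hold the lever above 0.69 rad (over 1 N); flap still, above 0.46 rad, touched only by the lever; tire flat (within 0.08 rad) and still on the vinyl, touching neither flap nor lever, its centre over 110 mm from the flap centre along x, or 130 mm along y, or 148 mm in all (all of step 2 and velocity of joint flap between -0.1 and 0.1 rad/s and contact force between each of the arm, the fingers, tire and flap below 0.1 N and (x of tire_center in the frame of well_center above 0.11 m or x of tire_center in the frame of well_center below -0.11 m or y of tire_center in the frame of well_center above 0.13 m or y of tire_center in the frame of well_center below -0.13 m or horizontal distance between tire_center and well_center above 0.148 m) and height (world z) of tire_center between 0.009 and 0.021 m and angle between tire_center's own z axis and vertical below 0.08 rad and linear speed of tire below 0.02 m/s and contact force between tire and lever below 0.1 N); the arm keeps its last pose, push and grip.
It fails at once if the tire is picked up (its centre more than 35 mm above the trolley top) or drops off the trolley (height (world z) of tire_center above 0.035 m or height (world z) of tire_center below 0 m).
It fails at once if the flap is raised with the tire still over it (value of joint flap above 0.1 rad and not (x of tire_center in the frame of well_center above 0.11 m or x of tire_center in the frame of well_center below -0.11 m or y of tire_center in the frame of well_center above 0.13 m or y of tire_center in the frame of well_center below -0.13 m or horizontal distance between tire_center and well_center above 0.148 m)).
It fails at once if the hand lifts the flap itself instead of using the lever (value of joint flap above 0.06 rad and contact force between any of the fingers, the arm and flap above 0.5 N).
It fails at once if the nut, the bolt or the lever extension is moved by more than 15 mm or tipped over (distance of any of hex_nut, handrim_bolt, lever_extension from where it was at the start of the episode above 0.015 m or angle between any of handrim_bolt, hex_nut's own z axis and vertical above 0.5 rad).
It also fails if it takes over 46 s, if anything falls off the work surface, if the arm or the gripper's body presses on something with over 40 N, if the wrist force passes 120 N, or if a joint passes its speed limit or range.

## Robot

A 7-joint arm with a two-finger parallel gripper is mounted at the origin on the work surface. World frame = base frame: x ahead of the robot, y to its left, z up, the work surface at z = 0. Lengths are in m, angles in degrees, forces in N, time in s.
With the tool pointing down it reaches from about 0.425 to 0.95 m from the base axis. Payload 4.7 kg.
Tool frame: the origin (TCP) lies at the very end of the fingers, on their centre line; the grasp point (between the pads) lies 19 mm behind it; z points along the fingers, y is the line along which they close (so a half turn about z gives the same grasp; the last joint's range is limited). The gripper opens to 85 mm and grips with 20 to 120 N. Pads are 22 mm wide; open, the fingers measure 114 mm over their backs; the gripper's body (76 mm by 85 mm) begins 54 mm behind the grasp point. The pads swing forward as they close: fully open they stand 13 mm farther back than shut.
Start: joints at [-76.14, 26.849, -2.785, 87.806, 1.381, 65.374, -4.715], TCP at [0.181, 0.65, 0.231] pointing down, gripper open.
Joint ranges: [-148.3, 148.3], [-19.14, 114.17], [-79.39, 73.82], [5.75, 140.21], [-59.74, 239.74], [12.07, 113.84], [-152.46, 152.46]. Speed limits (degrees/s): [147.25, 147.25, 180, 180, 180, 180, 180].

## Interface

Orientations are given as a 3x3 rotation matrix whose columns are the frame's x, y, z axes.
In Python, from station import status, vision, ticket gives the robot as it stands. The module is installed in compiled form; this text tells all that it offers.
- The arm moves only by the tool jog_arm, never from a script. Its argument "commands" is a list of rows, each an object of numbers: "tx", "ty", "tz": the shift along the tool's x, y, z in m; "turn": the turn about the tool's z in degrees. In form: [{"tx": .., "ty": .., "tz": .., "turn": ..}, ...]. A call has 1 to 8 rows; each row shifts and turns the commanded pose from where the row before left it, along the tool's axes as they then stand; what a row does not reach is not made up. A row lasts 1/8 s, in which the tool goes at most 62.5 mm and 10.7 degrees, less where a joint would pass 70% of its speed; a pose out of reach is approached as far as the arm can. A call with a gripper value outside its range is refused whole. "gripper" is the finger opening in m, from 0 to 0.0854, set as the call begins (left out, the last holds). The fingers move at their own pace and stop on an object; "force" is the grip in N (left out, the last holds). Time passes only in rows, so rows that do not move let the fingers close. It gives the time, the measured TCP pose, the force, the opening and the grip force at its end, in the units of the state.
- status.read_state(): the state, without advancing time (a new reading comes with each control period).
- vision.read_camera(name): name is "side" or "top"; returns the picture (480x640x3 uint8, red, green, blue); there is no depth.
- vision.camera_model(name): a dict with "K" (3x3 intrinsics, pixels), "extrinsics" (4x4, takes a point from camera to world coordinates). Camera axes: x right, y down, z forward; pixel columns grow to the right and rows downward; lengths in m; the calibration is good to about 2 mm. A picture is of the moment at which its call begins. camera_model takes no time and is no camera call.
- ticket.close_job(): hands the job in; it is judged then, once.
The state is a dict: "time_s": time; "joint_positions": joint angles; "qd": joint speeds; "effort": joint torques, N m; "tool_pos": TCP position; "orientation": TCP orientation; "contact_force": force on the tool from outside, world axes, zero at the start; "moment": the same for the moment, N m; "gripper_width": finger opening in m; "grasp_force": force on a finger pad.
Only numpy, scipy, OpenCV 4.12 (cv2) and the standard library are available. Lean on these libraries where they do the work, as an engineer would, in place of code of your own. Each camera call takes 0.05 s, during which the arm holds its last target. There are 200 camera calls.

## Working session

There is one attempt and no reset: what is moved stays moved. The work goes in short steps, Python scripts to look and compute and a tool call to move; the robot and the scene stay as the last step left them, time stands still between calls to the robot, and variables do not carry over. Pictures are saved under pics/ and viewed, at most 10 in all, crops included, and the job is handed in when it is done.

Besides the shell and the picture viewer there is one more tool, called after "Emit:" as name(argument=value, ...) on one line, values as JSON. jog_arm: Moves the arm, as the interface text tells. Its arguments: {"type":"object","properties":{"commands":{"type":"array"},"gripper":{"type":"number"},"force":{"type":"number"}},"required":["commands"]}

```bash
mkdir -p pics
python3 - <<'E'
from station import status, vision
import cv2
s=status.read_state()
for k in("time_s","tool_pos","orientation","gripper_width"):print(k,s[k])
for n in("side","top"):
    cv2.imwrite(f"pics/{n}0.png",vision.read_camera(n)[:,:,::-1]);m=vision.camera_model(n);print(m)
E
```

```text
time_s 0.0
tool_pos [0.18039007 0.64981672 0.23023272]
orientation [[-9.63553545e-01  2.67515075e-01 -5.00928808e-04]
 [ 2.67515540e-01  9.63551537e-01 -1.96766807e-03]
 [-4.37101473e-05 -2.02995978e-03 -9.99997939e-01]]
gripper_width 0.08575493834083889
{'K': array([[481.93336311,   0.        , 322.44737548],
       [  0.        , 481.93336311, 232.87151095],
       [  0.        ,   0.        ,   1.        ]]), 'extrinsics': array([[-0.7466974 , -0.52170334,  0.41263618,  0.21092931],
       [-0.66512572,  0.57897318, -0.47159075,  0.39085424],
       [ 0.00712519, -0.62659052, -0.77931608,  0.73925973],
       [ 0.        ,  0.        ,  0.        ,  1.        ]])}
{'K': array([[479.58993072,   0.        , 316.34547618],
       [  0.        , 479.58993072, 236.53250059],
       [  0.        ,   0.        ,   1.        ]]), 'extrinsics': array([[ 0.01752884, -0.99838708,  0.05399988,  0.47711768],
       [-0.99981363, -0.01793965, -0.00713228,  0.00489238],
       [ 0.00808952, -0.0538648 , -0.99851547,  1.0420798 ],
       [ 0.        ,  0.        ,  0.        ,  1.        ]])}
```

View pics/top0.png

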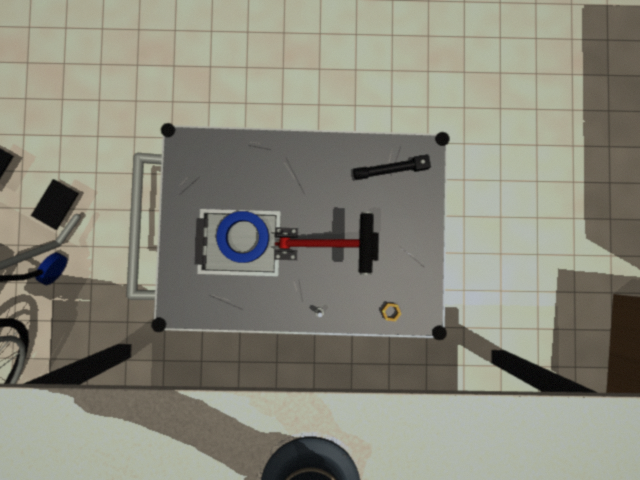

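View pics/side0.png

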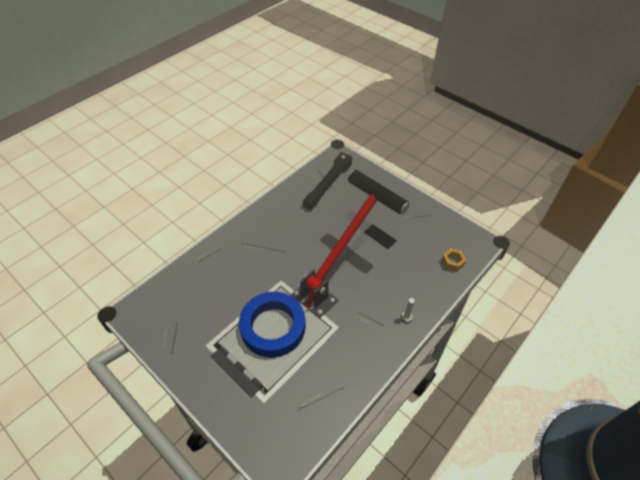

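The top view shows the trolley almost square to the world. The tire is at about (242,237), the flap outline spans (200,210) to (278,274), and the grip bar is at about (369,243). The nut is at (391,312), the bolt at (318,311) and the extension at (390,167). +x is up in the image and clear beside the flap.

```bash
cat > h.py <<'E'
import numpy as np, cv2
from station import status, vision
def ray(n,uv):
    m=vision.camera_model(n);E=m["extrinsics"]
    return E[:3,3],E[:3,:3]@np.linalg.inv(m["K"])@np.array([uv[0],uv[1],1.])
def onz(n,uv,z):
    o,d=ray(n,uv);return o+d*(z-o[2])/d[2]
def two(a,b):
    (o,d),(p,e)=ray("top",a),ray("side",b)
    t=np.linalg.lstsq(np.c_[d,-e],p-o,rcond=None)[0]
    A,B=o+d*t[0],p+e*t[1];return (A+B)/2,np.linalg.norm(A-B)
def blue(n,img,roi=(150,180,340,380)):
    h=cv2.cvtColor(img,cv2.COLOR_RGB2HSV)
    m=cv2.inRange(h,(105,120,50),(130,255,255))
    m[:, :150]=0
    c=max(cv2.findContours(m,cv2.RETR_EXTERNAL,cv2.CHAIN_APPROX_NONE)[0],key=cv2.contourArea)
    return c[:,0,:].astype(float)
def tire(n="top",img=None):
    img=vision.read_camera(n) if img is None else img
    c=blue(n,img); p=np.array([onz(n,u,0.024)[:2] for u in c]).astype(np.float32)
    return cv2.fitEllipse(p)
E
python3 - <<'E'
from h import *
np.set_printoptions(precision=4,suppress=True)
for c in [(167,130),(442,138),(158,324),(439,332)]:print("corner",onz("top",c,0))
for n in("top","side"):
    print(n,"tire",tire(n,cv2.imread(f"pics/{n}0.png")[:,:,::-1].copy()))
print("grip",two((369.5,243),(379.5,191)), onz("top",(369.5,243),.16))
for c in [(202,210),(281,213),(197,272),(276,275)]:print("flapframe",onz("top",c,0))
print("bar ends", onz("top",(368,214),.153),onz("top",(365,272),.153))
for c in [(355,174),(425,162),(391,312)]:print("ext/nut",onz("top",c,.015))
print("bolt",onz("top",(320,314),.0),onz("top",(318,306),.06),two((318,308),(411,299)))
im=cv2.imread("pics/top0.png")[100:345,120:460];cv2.imwrite("pics/c1.png",cv2.resize(im,None,fx=2.3,fy=2.3,interpolation=cv2.INTER_CUBIC))
E
```

```text
corner [0.7619 0.3296 0.    ]
corner [ 0.756  -0.2758  0.    ]
corner [0.3391 0.3344 0.    ]
corner [ 0.332  -0.2707  0.    ]
top tire ((0.529554545879364, 0.15516820549964905), (0.10558106750249863, 0.10892918705940247), 161.71609497070312)
side tire ((0.5256437659263611, 0.15566591918468475), (0.10794718563556671, 0.11905988305807114), 50.31108474731445)
grip (array([ 0.5147, -0.1017,  0.1451]), np.float64(0.0013101376030786307)) [ 0.5146 -0.0995  0.16  ]
flapframe [0.5869 0.2475 0.    ]
flapframe [0.5835 0.0754 0.    ]
flapframe [0.452  0.2542 0.    ]
flapframe [0.4485 0.0833 0.    ]
bar ends [ 0.569  -0.0969  0.153 ] [ 0.4611 -0.0926  0.153 ]
ext/nut [ 0.6695 -0.0836  0.015 ]
ext/nut [ 0.6986 -0.235   0.015 ]
ext/nut [ 0.3746 -0.1642  0.015 ]
bolt [ 0.3663 -0.0134  0.    ] [ 0.3887 -0.008   0.06  ] (array([ 0.3781, -0.0116,  0.0566]), np.float64(0.014401344124874765))
```

View pics/c1.png

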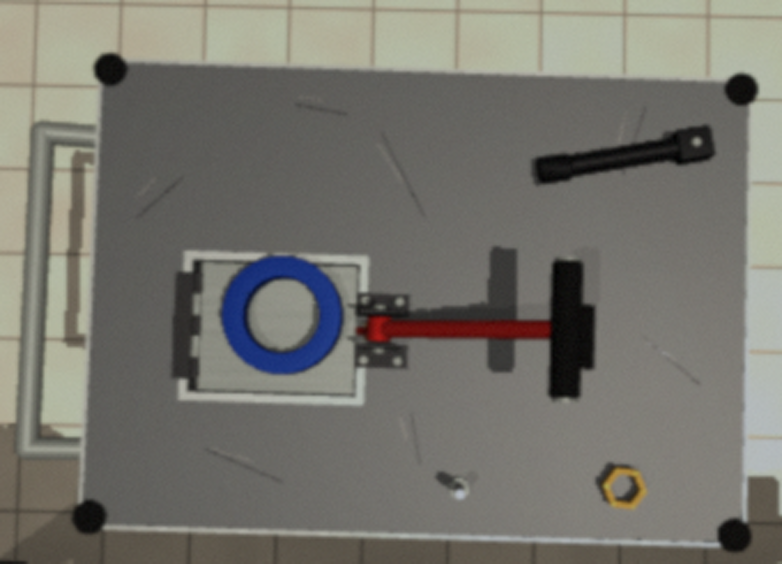

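The corners put the well centre at about (0.518, 0.165), which agrees with the flap outline, and the trolley yaw is about -0.6°. The tire is at (0.5295, 0.155) and the bar at about (0.514, -0.097). In the crop the +x side of the flap is free. I'll align the tool with the trolley axes, shut the gripper and move above the hole.

Emit:
jog_arm(commands=[{"turn":-7.45},{"turn":-7.45},{"tx":-0.03,"ty":-0.041},{"tx":-0.03,"ty":-0.041},{"tx":-0.03,"ty":-0.041},{"tx":-0.03,"ty":-0.041},{"tx":-0.03,"ty":-0.041},{"tx":-0.03,"ty":-0.041}], gripper=0)

```text
schema error: expected keys tx, ty, tz, turn
```

Emit:
jog_arm(commands=[{"tx":-0.03,"ty":-0.041},{"tx":-0.03,"ty":-0.041},{"tx":-0.03,"ty":-0.041},{"tx":-0.03,"ty":-0.041},{"tx":-0.03,"ty":-0.041},{"tx":-0.025,"ty":-0.04},{"tz":0.0},{"tz":0.0}])

```text
schema error: expected keys tx, ty, tz, turn
```

Emit:
jog_arm(commands=[{"tx":0,"ty":0,"tz":0,"turn":-7.45},{"tx":0,"ty":0,"tz":0,"turn":-7.45},{"tx":-0.03,"ty":-0.041,"tz":0,"turn":0},{"tx":-0.03,"ty":-0.041,"tz":0,"turn":0},{"tx":-0.03,"ty":-0.041,"tz":0,"turn":0},{"tx":-0.03,"ty":-0.041,"tz":0,"turn":0},{"tx":-0.03,"ty":-0.041,"tz":0,"turn":0},{"tx":-0.03,"ty":-0.041,"tz":0,"turn":0}], gripper=0)

```text
time_s: 1.1
tool_pos: [0.3586, 0.4008, 0.231]
orientation: [[-1.0, 0.011, -0.0], [0.011, 1.0, -0.0], [0.0, -0.0, -1.0]]
contact_force: [0.1, 0.5, -0.0]
gripper_width: 0.0002
grasp_force: 0.0
```

Emit:
jog_arm(commands=[{"tx":-0.03,"ty":-0.041,"tz":0,"turn":0},{"tx":-0.03,"ty":-0.041,"tz":0,"turn":0},{"tx":-0.03,"ty":-0.041,"tz":0,"turn":0},{"tx":-0.03,"ty":-0.041,"tz":0,"turn":0},{"tx":-0.03,"ty":-0.041,"tz":0,"turn":0},{"tx":-0.025,"ty":-0.04,"tz":0,"turn":0},{"tx":0,"ty":0,"tz":0,"turn":0},{"tx":0,"ty":0,"tz":0,"turn":0}])

```text
time_s: 2.1
tool_pos: [0.5297, 0.1562, 0.2309]
orientation: [[-1.0, 0.01, -0.001], [0.01, 1.0, 0.0], [0.001, 0.0, -1.0]]
contact_force: [-0.4, 0.0, 0.1]
gripper_width: -0.0001
grasp_force: 0.0
```

Emit:
jog_arm(commands=[{"tx":0,"ty":0,"tz":0.04,"turn":0},{"tx":0,"ty":0,"tz":0.04,"turn":0},{"tx":0,"ty":0,"tz":0.04,"turn":0},{"tx":0,"ty":0,"tz":0.04,"turn":0},{"tx":0,"ty":0,"tz":0.02,"turn":0},{"tx":0,"ty":0,"tz":0.02,"turn":0},{"tx":0,"ty":0,"tz":0.018,"turn":0},{"tx":0,"ty":0,"tz":0,"turn":0}])

```text
time_s: 3.1
tool_pos: [0.5288, 0.1564, 0.012]
orientation: [[-1.0, 0.009, -0.003], [0.009, 1.0, -0.0], [0.003, -0.0, -1.0]]
contact_force: [-0.5, -0.9, 0.2]
gripper_width: -0.0001
grasp_force: 0.0
```

Run:
```python
from h import *
print(status.read_state()["contact_force"])
im=vision.read_camera("side")[220:420,160:400]
cv2.imwrite("pics/s2.png",cv2.resize(im[:,:,::-1],None,fx=2.5,fy=2.5))
```

```text
[-0.50238739 -0.87470085  0.21427159]
```

View pics/s2.png

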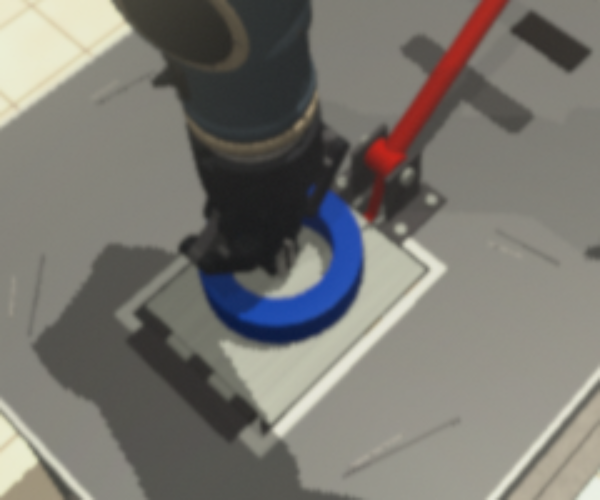

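The side crop shows the shut fingertips in the tire's hole, with no contact force. Next is the push along +x.

Emit:
jog_arm(commands=[{"tx":-0.01,"ty":0,"tz":0,"turn":0},{"tx":-0.01,"ty":0,"tz":0,"turn":0},{"tx":-0.01,"ty":0,"tz":0,"turn":0},{"tx":-0.01,"ty":0,"tz":0,"turn":0},{"tx":-0.01,"ty":0,"tz":0,"turn":0},{"tx":-0.01,"ty":0,"tz":0,"turn":0},{"tx":-0.01,"ty":0,"tz":0,"turn":0},{"tx":-0.01,"ty":0,"tz":0,"turn":0}])

```text
time_s: 4.15
tool_pos: [0.6109, 0.1547, 0.0132]
orientation: [[-1.0, 0.011, 0.0], [0.011, 1.0, 0.0], [-0.0, 0.0, -1.0]]
contact_force: [-1.1, 0.1, 0.6]
gripper_width: -0.0001
grasp_force: 0.2
```

Emit:
jog_arm(commands=[{"tx":-0.01,"ty":0,"tz":0,"turn":0},{"tx":-0.01,"ty":0,"tz":0,"turn":0},{"tx":-0.01,"ty":0,"tz":0,"turn":0},{"tx":-0.01,"ty":0,"tz":0,"turn":0},{"tx":-0.01,"ty":0,"tz":0,"turn":0},{"tx":-0.01,"ty":0,"tz":0,"turn":0},{"tx":-0.01,"ty":0,"tz":0,"turn":0},{"tx":-0.005,"ty":0,"tz":0,"turn":0}])

```text
time_s: 5.15
tool_pos: [0.6859, 0.1539, 0.0133]
orientation: [[-1.0, 0.011, 0.0], [0.011, 1.0, 0.0], [-0.0, 0.0, -1.0]]
contact_force: [-0.7, -0.9, 1.3]
gripper_width: -0.0002
grasp_force: 0.6
```

Run:
```python
from h import *
for n in("top","side"):
    im=vision.read_camera(n); print(n,tire(n,im))
cv2.imwrite("pics/s3.png",im[:,:,::-1])
```

```text
top ((0.6454885005950928, 0.12354008108377457), (0.039488453418016434, 0.08286316692829132), 64.13714599609375)
side ((0.6551395058631897, 0.15632876753807068), (0.10028824210166931, 0.11254463344812393), 52.81255340576172)
```

View pics/s3.png

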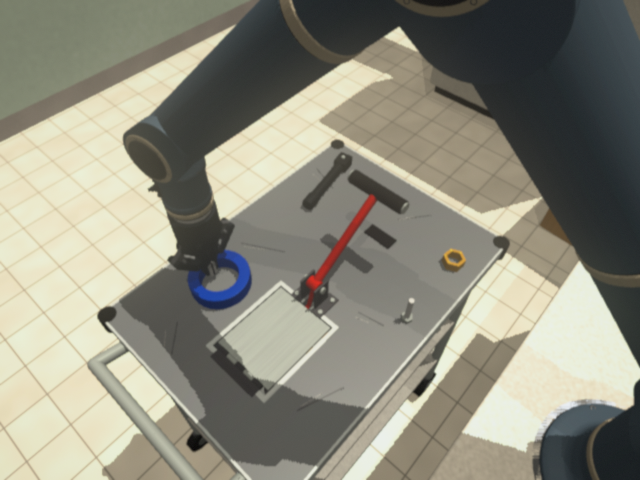

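The tire, at about (220,278), now lies on the vinyl clear of the flap, which is bare at (275,340). Its centre is near x = 0.655, about 137 mm from the flap centre. I'll back off from the wall, lift, and go over the bar.

Emit:
jog_arm(commands=[{"tx":0.005,"ty":0,"tz":0,"turn":0},{"tx":0.007,"ty":0,"tz":0,"turn":0},{"tx":0,"ty":0,"tz":0,"turn":0},{"tx":0,"ty":0,"tz":-0.02,"turn":0},{"tx":0,"ty":0,"tz":-0.04,"turn":0},{"tx":0,"ty":0,"tz":-0.05,"turn":0},{"tx":0,"ty":0,"tz":-0.05,"turn":0},{"tx":0,"ty":0,"tz":-0.03,"turn":0}])

```text
time_s: 6.25
tool_pos: [0.6747, 0.1542, 0.2085]
orientation: [[-1.0, 0.011, 0.006], [0.011, 1.0, 0.002], [-0.006, 0.002, -1.0]]
contact_force: [-0.1, 0.2, -1.3]
gripper_width: -0.0002
grasp_force: 0.0
```

Emit:
jog_arm(commands=[{"tx":0.02,"ty":-0.031,"tz":0,"turn":0},{"tx":0.02,"ty":-0.031,"tz":0,"turn":0},{"tx":0.02,"ty":-0.031,"tz":0,"turn":0},{"tx":0.02,"ty":-0.031,"tz":0,"turn":0},{"tx":0.02,"ty":-0.031,"tz":0,"turn":0},{"tx":0.02,"ty":-0.031,"tz":0,"turn":0},{"tx":0.02,"ty":-0.031,"tz":0,"turn":0},{"tx":0.017,"ty":-0.032,"tz":0,"turn":0}])

```text
time_s: 7.25
tool_pos: [0.5132, -0.0943, 0.205]
orientation: [[-1.0, 0.011, 0.003], [0.011, 1.0, 0.0], [-0.003, 0.0, -1.0]]
contact_force: [0.7, 0.1, 0.7]
gripper_width: -0.0001
grasp_force: 0.0
```

Run:
```python
from h import *
print(status.read_state()["tool_pos"])
print(tire("side"))
im=vision.read_camera("side")
cv2.imwrite("pics/s4.png",im[:,:,::-1])
```

```text
[ 0.51320333 -0.09434491  0.2049847 ]
((0.6579863429069519, 0.15560606122016907), (0.10777313262224197, 0.12188491970300674), 61.69087219238281)
```

View pics/s4.png

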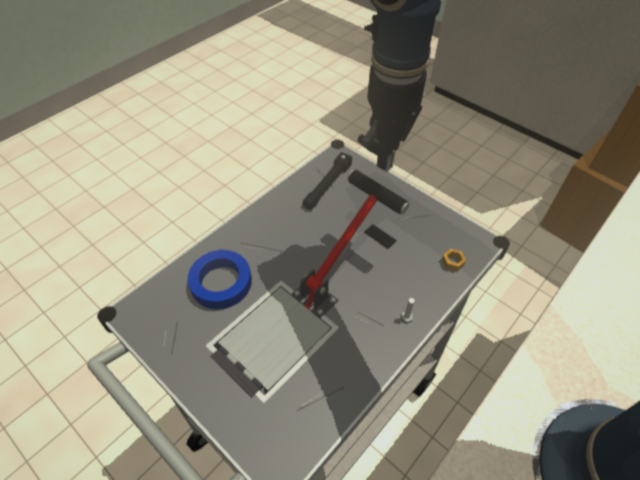

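The tire lies flat at (220,278), about 140 mm from the flap centre. The fingertips are over the bar at (379,191). Now I press down along the arc.

Emit:
jog_arm(commands=[{"tx":0,"ty":0,"tz":0.02,"turn":0},{"tx":0,"ty":0,"tz":0.015,"turn":0},{"tx":0,"ty":-0.005,"tz":0.012,"turn":0},{"tx":0,"ty":-0.006,"tz":0.011,"turn":0},{"tx":0,"ty":-0.004,"tz":0.009,"turn":0},{"tx":0,"ty":-0.004,"tz":0.009,"turn":0},{"tx":0,"ty":-0.003,"tz":0.009,"turn":0},{"tx":0,"ty":-0.003,"tz":0.01,"turn":0}])

```text
time_s: 8.35
tool_pos: [0.5137, -0.1223, 0.1099]
orientation: [[-1.0, 0.012, 0.002], [0.012, 1.0, -0.005], [-0.002, -0.005, -1.0]]
contact_force: [-4.9, -7.8, 11.6]
gripper_width: -0.0001
grasp_force: 5.9
```

Emit:
jog_arm(commands=[{"tx":0,"ty":0.001,"tz":0.01,"turn":0},{"tx":0,"ty":-0.001,"tz":0.01,"turn":0},{"tx":0,"ty":-0.001,"tz":0.01,"turn":0},{"tx":0,"ty":-0.001,"tz":0.01,"turn":0},{"tx":0,"ty":0,"tz":0.01,"turn":0},{"tx":0,"ty":0,"tz":0.01,"turn":0}])

```text
time_s: 9.1
tool_pos: [0.5158, -0.1239, 0.05]
orientation: [[-1.0, 0.012, 0.006], [0.012, 1.0, -0.004], [-0.006, -0.004, -1.0]]
contact_force: [-0.9, -6.4, 10.5]
gripper_width: 0.0001
grasp_force: 5.0
```

Run:
```python
from h import *
im=vision.read_camera("side")
cv2.imwrite("pics/s5.png",im[:,:,::-1])
```

```text
(no output)
```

View pics/s5.png

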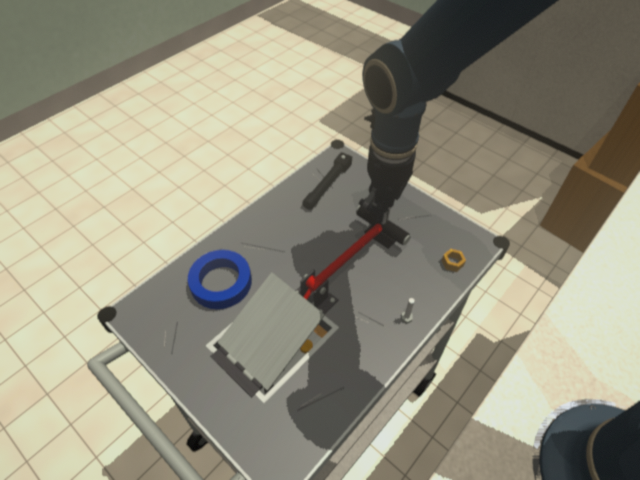

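The flap is opening at (270,330), the fingertips are on the bar at (385,225), and the tire is untouched. About 20 mm remain to the stop.

Emit:
jog_arm(commands=[{"tx":0,"ty":0.001,"tz":0.008,"turn":0},{"tx":0,"ty":0.001,"tz":0.007,"turn":0},{"tx":0,"ty":0,"tz":0.005,"turn":0},{"tx":0,"ty":0,"tz":0,"turn":0},{"tx":0,"ty":0,"tz":0,"turn":0}])

```text
time_s: 9.78
tool_pos: [0.5157, -0.1209, 0.0299]
orientation: [[-1.0, 0.012, 0.005], [0.012, 1.0, -0.003], [-0.005, -0.003, -1.0]]
contact_force: [-0.2, -5.7, 8.5]
gripper_width: 0.0002
grasp_force: 4.1
```

Emit:
jog_arm(commands=[{"tx":0,"ty":0,"tz":0.002,"turn":0},{"tx":0,"ty":0,"tz":0.001,"turn":0},{"tx":0,"ty":0,"tz":0,"turn":0},{"tx":0,"ty":0,"tz":0,"turn":0}])

```text
time_s: 10.28
tool_pos: [0.5159, -0.1211, 0.0293]
orientation: [[-1.0, 0.012, 0.005], [0.012, 1.0, -0.003], [-0.005, -0.003, -1.0]]
contact_force: [-7.1, -3.0, 29.5]
gripper_width: 0.0
grasp_force: 15.2
```

The force jumped to 29 N while the tool stopped at z = 0.029, so the lever is on its stop. I'll hold there and check once more.

Emit:
jog_arm(commands=[{"tx":0,"ty":0,"tz":0,"turn":0},{"tx":0,"ty":0,"tz":0,"turn":0},{"tx":0,"ty":0,"tz":0,"turn":0},{"tx":0,"ty":0,"tz":0,"turn":0}])

```text
time_s: 10.78
tool_pos: [0.5158, -0.1211, 0.0293]
orientation: [[-1.0, 0.012, 0.005], [0.012, 1.0, -0.003], [-0.005, -0.003, -1.0]]
contact_force: [-6.6, -3.4, 30.5]
gripper_width: -0.0003
grasp_force: 15.2
```

Run:
```python
from h import *
print(tire("side"))
im=vision.read_camera("side")
cv2.imwrite("pics/s6.png",im[:,:,::-1])
```

```text
((0.6580120325088501, 0.15568867325782776), (0.10757625848054886, 0.12191922217607498), 61.03788375854492)
```

View pics/s6.png

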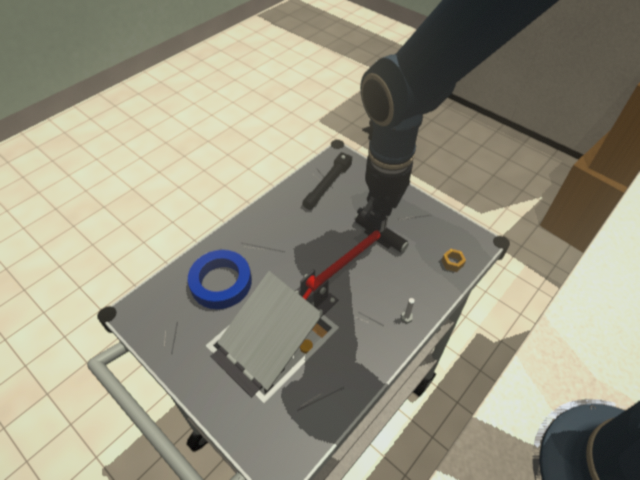

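The flap is open at (268,330), the bar is held down at (385,235), and the tire is clear at (220,278). The nut, bolt and extension are where they were.

```bash
python3 -c "
from station import ticket
print(ticket.close_job())"
```

```text
the job is handed in; nothing more can be done
None
```

The job is handed in: the tire lies flat on the vinyl about 140 mm from the flap centre, the lever is held at its stop with about 30 N and the flap is open, and the nut, bolt and extension look unmoved; no verdict was returned.

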